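# Slide a paint sample board to overhang the riser

### The job

With the fingertips only, slide the sample board with the blue paint patch across the dark riser towards the riser's far edge (the long one away from the robot), until it sticks out 40 mm: the board's black line lies right along that edge, so that a colleague can take hold of it. The board must stay flat on the riser all the while, never picked up or tipped, and end at rest with the hand clear of it. Leave the orange board, the yellow-capped jar, the green tin and the spatula where they are.

Things in the scene. Friction and masses are not known exactly. Their poses are not given: they have to be found in the camera images.
- riser: fixed dark steel riser on the bench: a flat top 280 mm (its x) by 480 mm (its y), 60 mm above the bench, turned up to 0.3 rad. Origin: on the bench under its centre; z up; +x points squarely to its far long edge, +y along that edge. It cannot move
- riser_edge (a point): point midway along the riser's far long edge, on the top surface (60 mm above the bench, 140 mm along the riser's +x from its centre). Same axes as the riser: x points outward over the edge, y along the edge
- blue_board: loose flat white board with a blue patch, 140 mm (its x) by 100 mm (its y), 6 mm thick, about 0.1 kg, flat on the left or right half of the riser. Origin: centre of its underside; z up; +x points to its leading short end, which at the start faces the far edge to within 0.2 rad, some 50 to 90 mm behind it. It stops when no longer pushed, turns if pushed off-centre and does not tip by itself at the goal
- blue_board_line (a point): middle of the black line (5 mm wide) across the blue board's top, 6 mm above its underside, 40 mm behind the leading end and 100 mm ahead of the trailing end; same axes as the board
- orange_board: bystander: the same kind of board with an orange patch and the same line, on the other half of the riser, about 250 mm to the side of the blue one. Origin: centre of its underside
- jar: bystander: loose jar with a yellow cap, 40 mm across, 55 mm high, on the riser between the boards' paths, near the far edge. Origin: centre of its underside
- tin: bystander: loose tin with a green band, 66 mm across, 85 mm high, on the bench at the right of the riser. Origin: centre of its underside
- spatula: bystander: loose spatula 200 mm long lying on the bench at the left of the riser. Origin: underside, about the middle
Mind the look-alikes: they are no part of the job. Leave any brown look-alike of the blue_board alone.

How it is judged:
At the end, for the whole second after the job is handed in: The blue board's line is within 7 mm of the riser's far edge (overhang 33 to 47 mm), square to it within 0.1 rad, the board's whole width over the riser, flat and at rest; orange board and jar moved less than 12 mm, tin and spatula less than 20 mm (x of blue_board_line in the frame of riser_edge between -0.007 and 0.007 m and y of blue_board_line in the frame of riser_edge between -0.185 and 0.185 m and z of blue_board_line in the frame of riser_edge between 0.003 and 0.009 m and angle between the x axis of blue_board and the x axis of riser_edge, either way round below 0.1 rad and angle between blue_board's own z axis and vertical below 0.03 rad and linear speed of blue_board below 0.01 m/s and distance of each of orange_board, jar from where it was at the start of the episode below 0.012 m and distance of each of tin, spatula from where it was at the start of the episode below 0.02 m); the robot touches nothing.
It fails at once if the blue board is lifted off the riser or falls (z of blue_board_line in the frame of riser_edge above 0.016 m or z of blue_board_line in the frame of riser_edge below -0.01 m).
It fails at once if the blue board is tipped by more than about 7 degrees (angle between blue_board's own z axis and vertical above 0.12 rad).
It fails at once if the orange board is shifted (distance of orange_board from where it was at the start of the episode above 0.012 m).
It fails at once if the jar is shifted or knocked over (distance of jar from where it was at the start of the episode above 0.012 m or angle between jar's own z axis and vertical above 0.3 rad).
It fails at once if the tin or the spatula is shifted or knocked over (distance of any of tin, spatula from where it was at the start of the episode above 0.02 m or angle between tin's own z axis and vertical above 0.3 rad).
It also fails if it takes over 51 s, if anything falls off the work surface, if the arm or the gripper's body presses on something with over 40 N, if the wrist force passes 120 N, or if a joint passes its speed limit or range.

### The arm

A 6-joint arm with a two-finger parallel gripper is mounted at the origin on the work surface. World frame = base frame: x ahead of the robot, y to its left, z up, the work surface at z = 0. Lengths are in m, angles in rad, forces in N, time in s.
With the tool pointing down it reaches from about 0.275 to 0.775 m from the base axis. Payload 14.6 kg.
Tool frame: the origin (TCP) lies between the finger pads; the fingertips stand 17 mm ahead of it and the grasp point (between the pads) lies 2 mm behind it; y points along the fingers, z is the direction in which the jaws open and shut, and the axes are right-handed (so a half turn about y gives the same grasp; the last joint's range is limited). The gripper opens to 85 mm and grips with 20 to 120 N. Pads are 22 mm wide; open, the fingers measure 114 mm over their backs; the gripper's body (76 mm by 85 mm) begins 54 mm behind the grasp point. The pads swing forward as they close: fully open they stand 13 mm farther back than shut.
Start: joints at [1.132, 0.263, -0.048, 1.259, 0, 1.415], TCP at [0.147, 0.504, 0.248] pointing down, gripper open.
Joint ranges: [-2.65, 2.65], [-0.89, 1.7], [-1.18, 1.37], [-2.13, 2.11], [-1.35, 1.29], [-3.14, 3.14]. Speed limits (rad/s): [1.89, 1.89, 2.57, 2.79, 3.14, 3.14].

### API

Orientations are given as a 3x3 rotation matrix whose columns are the frame's x, y, z axes.
In Python, from station import observe, imaging, close_job, spotter gives the robot as it stands. The module is installed in compiled form; this text tells all that it offers.
- The arm moves only by the shell command python3 -m crank 'ROWS'. ROWS is JSON, a list of rows, each a list of 3 entries, a list of its own where there are three numbers: the turn, a rotation vector about the world's x, y, z in rad, then the shift along the world's x, y, z in mm, then the closure in counts, from 0 (fully open) to 255 (shut). In form: [[[rx, ry, rz], [x, y, z], hand], ...]. A call has exactly 8 rows; each row is the pose to reach, as a shift and turn from the pose measured when the call began; what a row does not reach only later rows make up. A row lasts 1/12 s, in which the tool goes at most 41.7 mm and 7.16 degrees, less where a joint would pass 70% of its speed; a pose out of reach is approached as far as the arm can. A call with a gripper value outside its range is refused whole. The fingers move at their own pace and stop on an object; the grip force is fixed at half the most. Time passes only in rows, so rows that repeat a pose let the fingers close, or fill a call up. It gives the time, the measured TCP pose, the force and the opening at its end, in the units of the state.
- observe(): the state, without advancing time (a new reading comes with each control period).
- imaging.snapshot(name): name is "scene" or "side" or "wrist"; returns a dict with "pixels" (384x512x3 uint8, red, green, blue), "camera_matrix" (3x3 intrinsics, pixels), "D" ([k1, k2, p1, p2, k3] as OpenCV has them; the pictures are not rectified), "T" (4x4, takes a point from camera to world coordinates). Camera axes: x right, y up, looking along -z (the intrinsics and any distortion apply to the point x, -y, -z); pixel columns grow to the right and rows downward; lengths in m; the calibration is good to about 2 mm. A picture is of the moment at which its call begins. There is no depth.
- close_job(): hands the job in, once; it reports no verdict.
Trained networks look in the newest picture that a camera, given by its name, has taken for a name from the list of things; names that differ only in an ending like _2 or _b are one class to them, and where a whole thing is asked for, a point or a joint stands for the part that bears it (a point fixed in the world has none). Each returns a list of dicts, best first, with "confidence" (0 to 1); they miss things now and then, are a little off and sometimes report something else, mostly with a low value. They report only what shows in the picture. A call takes as long as a camera call. They do not tell look-alikes from the thing itself.
- spotter.boxes_of(target, camera): "bbox" ([left, top, right, bottom] as shares, 0 to 1, of the picture: columns of its width, rows of its height, round what is visible of it).
- spotter.silhouettes(target, camera): "region" (384x512 bool, what is visible of it) and "bbox" ([left, top, right, bottom] as shares, 0 to 1, of the picture: columns of its width, rows of its height, round what is visible of it).
- spotter.pinpoint(target, camera): "centre" ([column, row] as shares, 0 to 1, of the picture: columns of its width, rows of its height: a listed point, or the origin of a listed thing).
The state is a dict: "time_s": time; "q": joint angles; "qvel": joint speeds; "joint_torque": joint torques, N m; "eef_pos": TCP position; "ee_rot": TCP orientation; "contact_force": force on the tool from outside, world axes, zero at the start; "wrist_torque": the same for the moment, N m; "grip_width": finger opening in m.
Only numpy, scipy, OpenCV 4.12 (cv2) and the standard library are available. Lean on these libraries where they do the work, as an engineer would, in place of code of your own. Each camera call takes 0.05 s, during which the arm holds its last target. There are 200 camera calls.

## Working session

There is one attempt and no reset: what is moved stays moved. The work goes in short steps, Python scripts to look and compute and a shell command to move; the robot and the scene stay as the last step left them, time stands still between calls to the robot, and variables do not carry over. Pictures are saved under pics/ and viewed, about 8 in all and at most 12, crops included, and the job is handed in when it is done.

```bash
mkdir -p pics; cat > h.py <<'E'
import numpy as np, cv2, json
from station import observe, imaging, close_job, spotter
def snap(n): return imaging.snapshot(n)
def ray(s,uv):
    K=np.array(s["camera_matrix"]);D=np.array(s["D"]);T=np.array(s["T"])
    p=cv2.undistortPoints(np.array(uv,float).reshape(-1,1,2),K,D).reshape(-1,2)
    d=np.c_[p[:,0],-p[:,1],-np.ones(len(p))]@T[:3,:3].T
    return T[:3,3],d
def toz(s,uv,z):
    o,d=ray(s,uv); return o+d*((z-o[2])/d[:,2])[:,None]
def proj(s,P):
    T=np.array(s["T"]);p=(np.atleast_2d(P)-T[:3,3])@T[:3,:3]
    p=p*[1,-1,-1]
    return cv2.projectPoints(p.reshape(-1,1,3),np.zeros(3),np.zeros(3),np.array(s["camera_matrix"],float),np.array(s["D"],float))[0].reshape(-1,2)
def save(n,im,k=1):
    cv2.imwrite("pics/"+n+".png",cv2.resize(im[:,:,::-1],None,fx=k,fy=k,interpolation=cv2.INTER_CUBIC))
E
python3 - <<'E'
from h import *
o=observe();print(o["time_s"],o["eef_pos"],o["ee_rot"],o["contact_force"])
ims=[]
for c in ["scene","side"]:
    s=snap(c);save(c+"0",s["pixels"],1.5);print(c,np.round(s["T"],3).tolist())
    for t in ["blue_board","orange_board","jar","riser","tin","spatula","blue_board_line","riser_edge"]:
        for r in spotter.pinpoint(t,c)[:3]:
            print(t,round(r["confidence"],2),np.round(np.array(r["centre"])*[512,384],1),np.round(toz(s,[np.array(r["centre"])*[512,384]],0.06 if t not in("tin","spatula","riser") else 0)[0],3))
E
```

```text
0.0 [0.14688789 0.50375332 0.2478074 ] [[ 9.59998484e-01 -4.86459766e-04  2.80004774e-01]
 [-2.80005133e-01 -9.92727354e-04  9.59997990e-01]
 [-1.89031999e-04 -9.99999389e-01 -1.08922799e-03]] [-0.54106437 -0.35651287 -0.0729575 ]
scene [[0.029, -0.552, 0.834, 1.573], [1.0, 0.007, -0.031, -0.02], [0.012, 0.834, 0.552, 0.79], [0.0, 0.0, 0.0, 1.0]]
blue_board 0.94 [342.2 173.7] [0.39  0.293 0.06 ]
blue_board 0.83 [301.1 200.1] [0.539 0.14  0.06 ]
orange_board 0.76 [216.8 190.9] [ 0.487 -0.114  0.06 ]
jar 0.82 [254.2 214.7] [ 0.609 -0.001  0.06 ]
jar 0.31 [401.3 204. ] [0.564 0.44  0.06 ]
riser 0.94 [260.3 214.4] [0.529 0.019 0.   ]
tin 0.93 [108.4 193.9] [ 0.411 -0.481 -0.   ]
tin 0.62 [256.1 214.4] [0.529 0.006 0.   ]
spatula 0.96 [403.5 205.6] [0.49  0.482 0.   ]
blue_board_line 0.71 [348.6 165.5] [0.337 0.325 0.06 ]
blue_board_line 0.57 [298.9 206.4] [0.571 0.13  0.06 ]
blue_board_line 0.47 [106.7 193.8] [ 0.499 -0.451  0.06 ]
riser_edge 0.71 [247.  226.1] [ 0.661 -0.022  0.06 ]
riser_edge 0.67 [108.2 193.9] [ 0.499 -0.447  0.06 ]
side [[0.892, 0.346, -0.29, 0.167], [-0.452, 0.676, -0.582, -0.688], [-0.005, 0.65, 0.76, 0.949], [0.0, 0.0, 0.0, 1.0]]
blue_board 0.76 [145.5 170. ] [0.267 0.248 0.06 ]
blue_board 0.57 [239.6 165. ] [0.544 0.131 0.06 ]
orange_board 0.88 [260.2 223.6] [ 0.493 -0.107  0.06 ]
jar 0.75 [281.3 185.6] [ 0.619 -0.008  0.06 ]
riser 0.8 [249.5 203.9] [0.521 0.016 0.   ]
tin 0.58 [302.5 368.1] [ 0.406 -0.481  0.   ]
blue_board_line 0.86 [137.7 167.4] [0.249 0.271 0.06 ]
blue_board_line 0.7 [247.6 158.7] [0.58  0.146 0.06 ]
riser_edge 0.87 [293.7 185.9] [ 0.652 -0.026  0.06 ]
```

View pics/scene0.png

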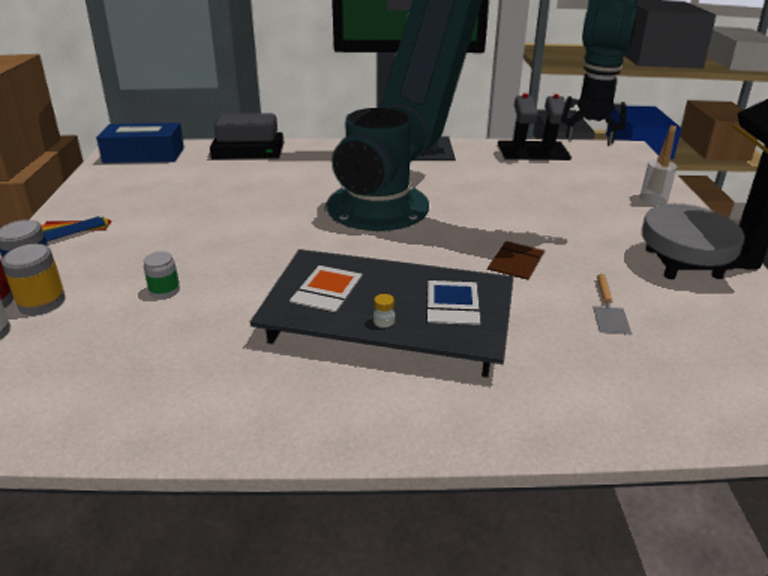

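View pics/side0.png

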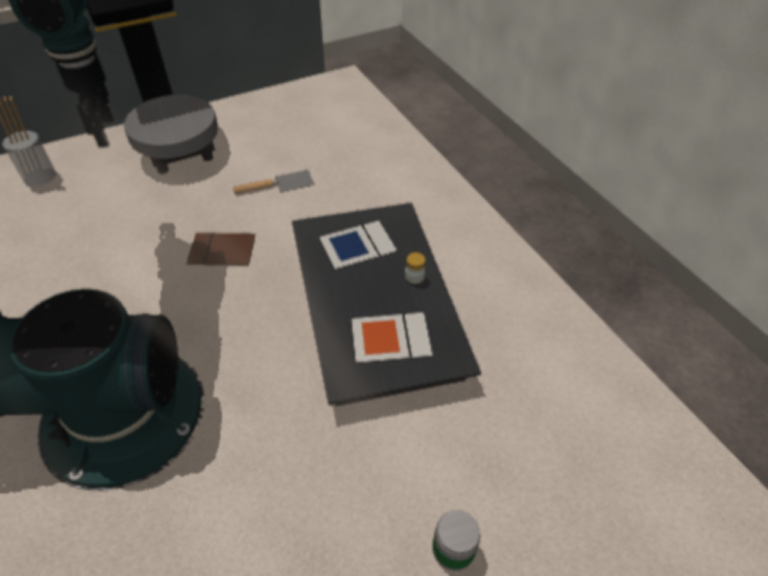

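The scene shows a white board with a blue patch on the riser (native scene px 301,200; side 240,165). A plain brown board lies on the bench (scene 343,173; side 146,168). The blue one matches the description: it is white with a blue patch and lies on the riser. I'll rectify the view, measure it and confirm.

```bash
cat >> h.py <<'E'
def ortho(s,z,x0=.33,x1=.75,y0=-.28,y1=.32,m=.001):
    xs=np.arange(x1,x0,-m);ys=np.arange(y1,y0,-m)   # up=+x, left=+y
    X,Y=np.meshgrid(xs,ys,indexing="ij")
    uv=proj(s,np.c_[X.ravel(),Y.ravel(),np.full(X.size,z)]).astype(np.float32).reshape(*X.shape,2)
    return cv2.remap(s["pixels"],uv[...,0],uv[...,1],cv2.INTER_LINEAR)
def rect(mask,x1=.75,y1=.32,m=.001):
    n,l,st,_=cv2.connectedComponentsWithStats(mask.astype(np.uint8)); k=1+np.argmax(st[1:,4])
    pts=np.argwhere(l==k); w=np.c_[x1-pts[:,0]*m,y1-pts[:,1]*m].astype(np.float32)
    c,sz,a=cv2.minAreaRect(w); B=cv2.boxPoints((c,sz,a)); return w,c,sz,a,B
E
python3 - <<'E'
from h import *
out=[]
for c in ["scene","side"]:
    s=snap(c); a=ortho(s,.066); b=ortho(s,.06); out.append(a)
    A=a.astype(int)
    white=(A.min(2)>125)&(np.ptp(A,axis=2)<45); blue=(A[...,2]>A[...,0]+35)&(A[...,2]>60)
    Bd=b.astype(int); dark=(Bd.max(2)<75)
    for nm in ["blue_board","riser"]:
        r=spotter.silhouettes(nm,c)
        for q in r[:2]:
            t=dict(s);t["pixels"]=np.repeat((q["region"]*255).astype(np.uint8)[...,None],3,2)
            o=ortho(t,.066 if nm!="riser" else .06)[...,0]>127
            if o.sum()<50: continue
            w,cc,sz,an,B=rect(o); print(c,nm,round(q["confidence"],2),np.round(cc,4),np.round(sz,3),round(an,2),np.round(B,3).tolist())
save("ortho0",np.hstack([o[:, :] for o in out])[:, :],.66)
save("ob0",np.hstack([o[60:310,20:320] for o in out]),1.3)
E
```

```text
scene blue_board 0.77 [0.398 0.278] [0.084 0.134] 90.0 [[0.3310000002384186, 0.23600000143051147], [0.4650000035762787, 0.23600000143051147], [0.4650000035762787, 0.3199999928474426], [0.3310000002384186, 0.3199999928474426]]
scene blue_board 0.63 [0.5507 0.1404] [0.102 0.151] 85.6 [[0.47200000286102295, 0.0949999988079071], [0.621999979019165, 0.08399999886751175], [0.6299999952316284, 0.1850000023841858], [0.4790000021457672, 0.19699999690055847]]
scene riser 0.85 [0.5458 0.0096] [0.488 0.336] 77.03 [[0.3269999921321869, -0.1899999976158142], [0.6549999713897705, -0.26600000262260437], [0.7639999985694885, 0.20999999344348907], [0.43700000643730164, 0.2849999964237213]]
side blue_board 0.74 [0.343 0.25 ] [0.066 0.024] 90.0 [[0.3310000002384186, 0.21699999272823334], [0.35499998927116394, 0.21699999272823334], [0.35499998927116394, 0.28299999237060547], [0.3310000002384186, 0.28299999237060547]]
side blue_board 0.58 [0.5419 0.1377] [0.115 0.146] 86.42 [[0.4650000035762787, 0.08500000089406967], [0.6110000014305115, 0.07599999755620956], [0.6179999709129333, 0.1899999976158142], [0.47200000286102295, 0.20000000298023224]]
side riser 0.81 [0.5193 0.0103] [0.495 0.291] 75.75 [[0.31700000166893005, -0.1940000057220459], [0.5989999771118164, -0.26600000262260437], [0.7210000157356262, 0.2150000035762787], [0.4390000104904175, 0.28600001335144043]]
```

View pics/ob0.png

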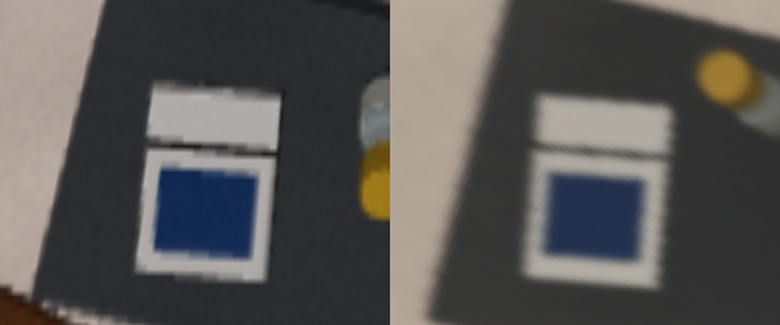

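The crop confirms it: white board, blue patch, black line (left panel, px 145–278, 90–275). The two cameras disagree by about 8 mm in x, so I'll fit the edges properly in each camera.

```bash
cat >> h.py <<'E'
from scipy.optimize import minimize
def R2(a): return np.array([[np.cos(a),-np.sin(a)],[np.sin(a),np.cos(a)]])
def samp(g,s,xy,z):
    uv=proj(s,np.c_[xy,np.full(len(xy),z)]).astype(np.float32)
    return cv2.remap(g,uv[:,0].copy(),uv[:,1].copy(),cv2.INTER_LINEAR).ravel()
def fit(s,p0,hx,hy,z,edges,sign,d=.004,line=None,span=(.012,.15)):
    g=cv2.cvtColor(s["pixels"],cv2.COLOR_RGB2GRAY).astype(np.float32)
    g=cv2.resize(g,None,fx=1,fy=1)
    def cost(p):
        t=0;u=np.linspace(-.9,.9,60)
        for e in edges:
            if e[0]=="x": h=hx*(1 if e[1]=="+" else -1); f=lambda k:np.c_[np.full(60,h+k*np.sign(h)),u*hy]
            else: h=hy*(1 if e[1]=="+" else -1); f=lambda k:np.c_[u*hx,np.full(60,h+k*np.sign(h))]
            W=lambda q:q@R2(p[2]).T+p[:2]
            t+=sign*np.mean(samp(g,s,W(f(-d)),z)-samp(g,s,W(f(d)),z))
        if line is not None:
            f=lambda k:np.c_[np.full(60,line+k),u*hy]
            t+=np.mean(samp(g,s,W(f(.006)),z)+samp(g,s,W(f(-.006)),z)-2*samp(g,s,W(f(0)),z))/2
        return -t
    best=None
    for dx in (-.012,-.006,0,.006,.012):
        for da in (-.03,0,.03):
            r=minimize(cost,[p0[0]+dx,p0[1],p0[2]+da],method="Nelder-Mead",options=dict(initial_simplex=np.array([p0[0]+dx,p0[1],p0[2]+da])+np.vstack([np.zeros(3),np.diag([.006,.006,.03])]),xatol=1e-5,fatol=1e-3))
            if best is None or r.fun<best.fun: best=r
    return best.x,best.fun
def rel(pr,pb,l):
    q=pb[:2]+R2(pb[2])@[l,0]; return R2(pr[2]).T@(q-pr[:2])-[.14,0]
E
python3 - <<'E'
from h import *
for c in ["scene","side"]:
    s=snap(c)
    b,fb=fit(s,[.547,.139,-.08],.07,.05,.066,["x+","x-","y+","y-"],1,line=.03)
    r,fr=fit(s,[.525,.01,-.24],.14,.24,.06,["x-","y+","y-"] if c=="scene" else ["x+","y+","x-"],-1)
    print(c,"board",np.round(b,4),round(fb),"riser",np.round(r,4),round(fr),"line rel",np.round(rel(r,b,.03),4),"dyaw",round(b[2]-r[2],3))
    for n in ["jar","orange_board"]:
        q=spotter.pinpoint(n,c)
        if q: w=toz(s,[np.array(q[0]["centre"])*[512,384]],.06)[0,:2];print(n,np.round(w,3),"riser frame",np.round(R2(r[2]).T@(w-r[:2]),3))
E
```

```text
scene board [ 0.5472  0.1417 -0.083 ] -506 riser [ 0.5277  0.014  -0.2489] -317 line rel [-0.1229  0.1335] dyaw 0.166
jar [0.609 0.01 ] riser frame [0.079 0.016]
orange_board [ 0.497 -0.115] riser frame [ 0.002 -0.132]
side board [ 0.5431  0.1406 -0.0864] -387 riser [ 0.522   0.0131 -0.247 ] -239 line rel [-0.1211  0.1336] dyaw 0.161
jar [ 0.614 -0.007] riser frame [0.094 0.003]
orange_board [ 0.484 -0.105] riser frame [-0.008 -0.124]
```

Both fits agree: the line is 122 mm behind the edge and the board is turned +0.163 rad relative to the riser (riser yaw −0.248). The plan is to straddle the trailing edge with the two part-open fingertips aligned to the riser and push along +x, which also squares the board.

```bash
python3 -m crank '[[[0,0,0.036],[36,-20,0],100],[[0,0,0.036],[62,-51,0],100],[[0,0,0.036],[89,-83,0],100],[[0,0,0.036],[116,-115,0],100],[[0,0,0.036],[143,-147,0],100],[[0,0,0.036],[170,-179,0],100],[[0,0,0.036],[197,-211,0],100],[[0,0,0.036],[224,-243,0],100]]'
```

```text
time_s: 2.17
eef_pos: [0.3711, 0.2601, 0.2485]
ee_rot: [[0.969, 0.0, 0.245], [-0.245, 0.0, 0.969], [0.0, -1.0, 0.0]]
contact_force: [1.7, 2.3, -0.9]
grip_width: 0.0518
```

```bash
python3 -m crank '[[[0,0,0],[21,-31,0],100],[[0,0,0],[43,-62,-20],100],[[0,0,0],[64,-94,-50],100],[[0,0,0],[64,-94,-80],100],[[0,0,0],[64,-94,-110],100],[[0,0,0],[64,-94,-135],100],[[0,0,0],[64,-94,-145],100],[[0,0,0],[64,-94,-145],100]]'
python3 - <<'E'
from h import *
ims=[]
for c in ["wrist","side"]:
    s=snap(c);im=s["pixels"]
    ims.append(im if c=="wrist" else cv2.resize(im[90:270,110:350],(512,384)))
o=observe();print(o["eef_pos"],o["contact_force"],o["time_s"])
save("w1",np.hstack(ims),.78)
E
```

```text
time_s: 2.83
eef_pos: [0.4338, 0.1657, 0.1015]
ee_rot: [[0.969, -0.003, 0.245], [-0.245, -0.0, 0.969], [-0.003, -1.0, -0.001]]
contact_force: [-0.6, -0.4, -0.2]
grip_width: 0.0518
[0.43520458 0.16616205 0.10387312] [ 0.53510725  0.3239007  -0.50637631] 2.9333
```

View pics/w1.png

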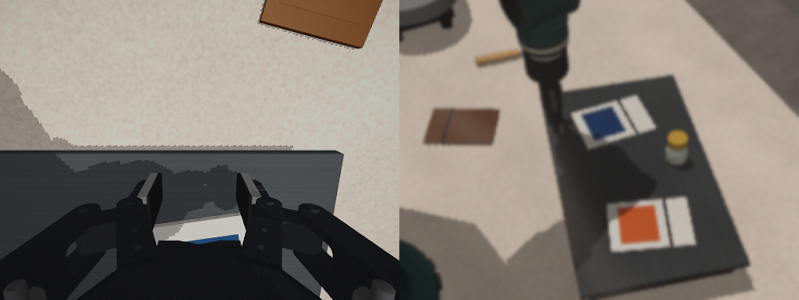

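Wrist view: the fingertips (152,175 and 242,178) are over the riser behind the board's trailing edge (white strip, row ~220). The side view agrees. Next I go down and feel for the riser top.

```bash
python3 -m crank '[[[0,0,0],[0,0,-8],100],[[0,0,0],[0,0,-16],100],[[0,0,0],[0,0,-20],100],[[0,0,0],[0,0,-22],100],[[0,0,0],[0,0,-23],100],[[0,0,0],[0,0,-24],100],[[0,0,0],[0,0,-24],100],[[0,0,0],[0,0,-24],100]]'
python3 -m crank '[[[0,0,0],[0,0,-1],100],[[0,0,0],[0,0,-1],100],[[0,0,0],[0,0,-2],100],[[0,0,0],[0,0,-2],100],[[0,0,0],[0,0,-3],100],[[0,0,0],[0,0,-3],100],[[0,0,0],[0,0,-3],100],[[0,0,0],[0,0,-3],100]]'
```

```text
time_s: 3.6
eef_pos: [0.4353, 0.1662, 0.08]
ee_rot: [[0.969, 0.001, 0.245], [-0.245, 0.0, 0.969], [0.001, -1.0, 0.0]]
contact_force: [-0.3, -0.1, 1.0]
grip_width: 0.052
time_s: 4.27
eef_pos: [0.4353, 0.1662, 0.077]
ee_rot: [[0.969, 0.001, 0.245], [-0.245, 0.0, 0.969], [0.001, -1.0, 0.0]]
contact_force: [-0.2, -0.3, 0.4]
grip_width: 0.052
```

```bash
python3 -m crank '[[[0,0,0],[0,0,-1],100],[[0,0,0],[0,0,-1],100],[[0,0,0],[0,0,-2],100],[[0,0,0],[0,0,-2],100],[[0,0,0],[0,0,-2],100],[[0,0,0],[0,0,-2],100],[[0,0,0],[0,0,-2],100],[[0,0,0],[0,0,-2],100]]'
python3 -m crank '[[[0,0,0],[0,0,-1],100],[[0,0,0],[0,0,-1],100],[[0,0,0],[0,0,-2],100],[[0,0,0],[0,0,-2],100],[[0,0,0],[0,0,-2],100],[[0,0,0],[0,0,-2],100],[[0,0,0],[0,0,-2],100],[[0,0,0],[0,0,-2],100]]'
```

```text
time_s: 4.93
eef_pos: [0.4354, 0.1662, 0.0751]
ee_rot: [[0.97, 0.001, 0.245], [-0.245, 0.0, 0.97], [0.001, -1.0, 0.0]]
contact_force: [-0.6, 0.5, 0.4]
grip_width: 0.0516
time_s: 5.6
eef_pos: [0.4354, 0.1662, 0.0736]
ee_rot: [[0.969, 0.001, 0.245], [-0.245, 0.0, 0.969], [0.001, -1.0, 0.001]]
contact_force: [-3.2, 0.4, 13.4]
grip_width: 0.0517
```

Contact with the riser at TCP z≈0.0737. I lift 2 mm and start pushing along the riser's +x (world 0.969, −0.245).

```bash
python3 -m crank '[[[0,0,0],[0,0,2],100],[[0,0,0],[0,0,2],100],[[0,0,0],[5,-1.2,2],100],[[0,0,0],[10,-2.5,2],100],[[0,0,0],[15,-3.7,2],100],[[0,0,0],[20,-5,2],100],[[0,0,0],[25,-6.2,2],100],[[0,0,0],[30,-7.4,2],100]]'
python3 -m crank '[[[0,0,0],[3,-0.8,0],100],[[0,0,0],[6,-1.5,0],100],[[0,0,0],[9,-2.2,0],100],[[0,0,0],[12,-3,0],100],[[0,0,0],[15,-3.7,0],100],[[0,0,0],[18,-4.4,0],100],[[0,0,0],[20,-5,0],100],[[0,0,0],[20,-5,0],100]]'
python3 - <<'E'
from h import *
ims=[]
for c in ["scene","side"]:
    s=snap(c); ims.append(ortho(s,.066)[30:330,20:320])
    b,fb=fit(s,[.565,.139,-.2],.07,.05,.066,["x+","y+","y-"],1,line=.03)
    r=[.5277,.014,-.248] if c=="scene" else [.522,.0131,-.248]
    print(c,np.round(b,4),round(fb),np.round(rel(r,b,.03),4),round(b[2]-r[2],3))
save("p1",np.hstack(ims),1.3)
E
```

```text
time_s: 6.27
eef_pos: [0.4659, 0.1586, 0.0754]
ee_rot: [[0.969, 0.001, 0.245], [-0.245, 0.0, 0.969], [0.001, -1.0, 0.001]]
contact_force: [-0.6, 0.1, -0.4]
grip_width: 0.0519
time_s: 6.93
eef_pos: [0.4864, 0.1535, 0.0754]
ee_rot: [[0.969, 0.001, 0.245], [-0.245, 0.0, 0.969], [0.001, -1.0, 0.001]]
contact_force: [-0.4, -0.4, -0.9]
grip_width: 0.0518
scene [ 0.5685  0.1292 -0.1772] -387 [-0.0988  0.1238] 0.071
side [ 0.5645  0.128  -0.1851] -280 [-0.0971  0.1237] 0.063
```

View pics/p1.png

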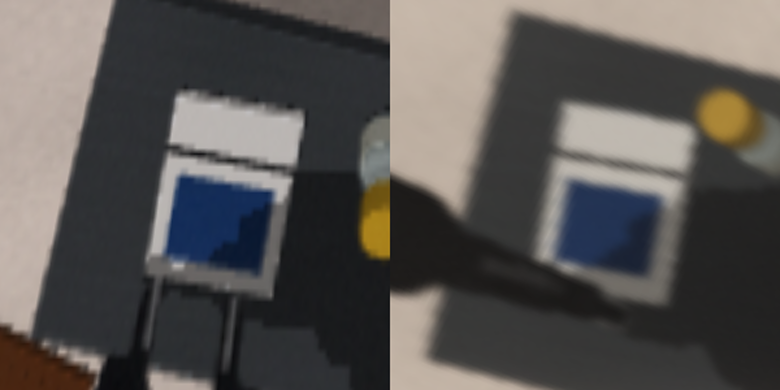

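The pushing works. The line is 98 mm behind the edge and the yaw error has fallen to 0.067. Remaining travel is about 100 mm, so I push 80 more.

```bash
python3 -m crank '[[[0,0,0],[3,-0.8,0],100],[[0,0,0],[8,-2,0],100],[[0,0,0],[13,-3.3,0],100],[[0,0,0],[18,-4.6,0],100],[[0,0,0],[23,-5.8,0],100],[[0,0,0],[28,-7.1,0],100],[[0,0,0],[33,-8.3,0],100],[[0,0,0],[38,-9.6,0],100]]'
python3 -m crank '[[[0,0,0],[5,-1.3,0],100],[[0,0,0],[10,-2.5,0],100],[[0,0,0],[15,-3.8,0],100],[[0,0,0],[20,-5,0],100],[[0,0,0],[25,-6.3,0],100],[[0,0,0],[30,-7.6,0],100],[[0,0,0],[35,-8.8,0],100],[[0,0,0],[38,-9.6,0],100]]'
python3 - <<'E'
from h import *
for c in ["scene","side"]:
    s=snap(c)
    b,fb=fit(s,[.64,.11,-.24],.07,.05,.066,["x+","y+","y-"],1,line=.03)
    r=[.5277,.014,-.248] if c=="scene" else [.522,.0131,-.248]
    print(c,np.round(b,4),round(fb),np.round(rel(r,b,.03),4),round(b[2]-r[2],3))
p=np.array(observe()["eef_pos"]);print(R2(-.248).T@(p[:2]-[.525,.0135]))
E
```

```text
time_s: 7.7
eef_pos: [0.5245, 0.1438, 0.0754]
ee_rot: [[0.969, 0.001, 0.245], [-0.245, 0.0, 0.969], [0.001, -1.0, 0.001]]
contact_force: [-1.1, 0.2, -0.2]
grip_width: 0.0519
time_s: 8.37
eef_pos: [0.5632, 0.1341, 0.0754]
ee_rot: [[0.969, 0.001, 0.245], [-0.245, 0.0, 0.969], [0.001, -1.0, 0.001]]
contact_force: [-0.8, 0.8, 0.8]
grip_width: 0.0519
scene [ 0.6412  0.1062 -0.2433] -393 [-0.0226  0.1174] 0.005
side [ 0.6376  0.1051 -0.2386] -147 [-0.0205  0.1178] 0.009
[0.00728388 0.12624847]
```

The three estimates agree: about 21.5 mm remaining, yaw within 0.01. I push 18 mm, then look.

```bash
python3 -m crank '[[[0,0,0],[3,-0.8,0],100],[[0,0,0],[6,-1.5,0],100],[[0,0,0],[9,-2.3,0],100],[[0,0,0],[12,-3,0],100],[[0,0,0],[15,-3.8,0],100],[[0,0,0],[17.4,-4.4,0],100],[[0,0,0],[17.4,-4.4,0],100],[[0,0,0],[17.4,-4.4,0],100]]'
python3 - <<'E'
from h import *
ims=[]
for c in ["scene","side"]:
    s=snap(c); ims.append(ortho(s,.066)[0:220,60:260])
    b,fb=fit(s,[.655,.105,-.24],.07,.05,.066,["x+","y+","y-"],1,line=.03)
    r=[.5277,.014,-.248] if c=="scene" else [.522,.0131,-.248]
    r2,fr=fit(s,[.525,.0135,-.248],.14,.24,.06,["x-","y+","y-"] if c=="scene" else ["x+","y+","x-"],-1)
    print(c,np.round(b,4),round(fb),np.round(rel(r,b,.03),4),round(b[2]-r[2],3),np.round(r2,4))
p=np.array(observe()["eef_pos"]);print(R2(-.248).T@(p[:2]-[.525,.0135]),observe()["contact_force"])
save("p2",np.hstack(ims),1.9)
E
```

```text
time_s: 9.13
eef_pos: [0.5806, 0.1296, 0.0753]
ee_rot: [[0.969, 0.001, 0.246], [-0.246, 0.0, 0.969], [0.001, -1.0, 0.001]]
contact_force: [0.6, -0.2, 0.2]
grip_width: 0.0516
scene [ 0.659   0.1015 -0.251 ] -392 [-0.0042  0.117 ] -0.003 [ 0.5274  0.014  -0.2474]
side [ 0.6552  0.1009 -0.2399] -131 [-0.0024  0.1181] 0.008 [ 0.5228  0.0126 -0.2527]
[0.02513098 0.12622775] [ 0.44050152 -0.18509147 -0.59726933]
```

View pics/p2.png

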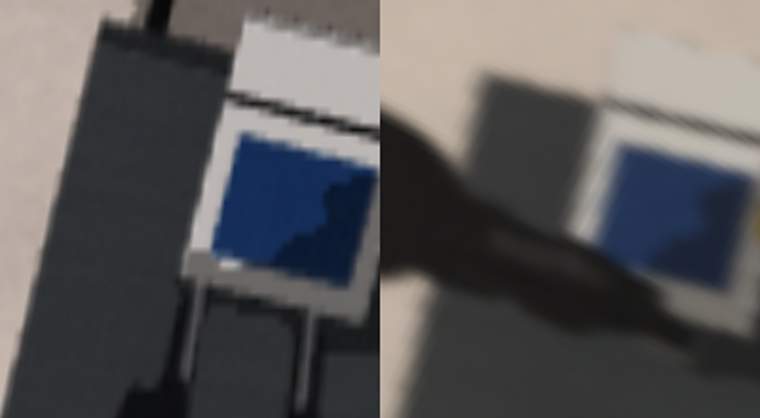

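The line nearly coincides with the edge (side panel around px 600,102). The estimates put it 2.4–4.2 mm short, so I push 3 mm more, then back off and rise.

```bash
python3 -m crank '[[[0,0,0],[1,-0.2,0],100],[[0,0,0],[2,-0.5,0],100],[[0,0,0],[3,-0.8,0],100],[[0,0,0],[3,-0.8,0],100],[[0,0,0],[3,-0.8,0],100],[[0,0,0],[-2,0.5,0],100],[[0,0,0],[-12,3,0],100],[[0,0,0],[-25,6.3,0],100]]'
python3 -m crank '[[[0,0,0],[-5,1.2,0],100],[[0,0,0],[-20,5,10],100],[[0,0,0],[-40,10,40],100],[[0,0,0],[-70,18,80],100],[[0,0,0],[-100,25,120],100],[[0,0,0],[-130,33,150],100],[[0,0,0],[-160,40,160],100],[[0,0,0],[-160,40,160],100]]'
python3 - <<'E'
from h import *
ims=[]
for c in ["scene","side"]:
    s=snap(c); ims.append(ortho(s,.063)[0:300,60:560])
    b,fb=fit(s,[.658,.105,-.24],.07,.05,.066,["x-","y+","y-"],1,line=.03)
    r,fr=fit(s,[.525,.0135,-.248],.14,.24,.06,["x-","y+","y-"] if c=="scene" else ["x+","y+","x-"],-1)
    print(c,np.round(b,4),round(fb),np.round(rel(r,b,.03),4),round(b[2]-r[2],3),np.round(r,4))
    for n in ["jar","orange_board"]:
        q=spotter.pinpoint(n,c)
        if q: print(n,np.round(toz(s,[np.array(q[0]["centre"])*[512,384]],.06)[0,:2],3))
o=observe();print(o["eef_pos"],o["time_s"])
save("f1",np.vstack(ims),1)
E
```

```text
time_s: 9.9
eef_pos: [0.5547, 0.1361, 0.0752]
ee_rot: [[0.969, 0.001, 0.246], [-0.246, 0.0, 0.969], [0.001, -1.0, 0.001]]
contact_force: [-0.8, -0.5, -0.6]
grip_width: 0.052
time_s: 10.57
eef_pos: [0.3911, 0.1769, 0.2385]
ee_rot: [[0.97, 0.004, 0.245], [-0.245, 0.001, 0.97], [0.004, -1.0, 0.002]]
contact_force: [1.1, -0.1, 1.8]
grip_width: 0.0519
scene [ 0.6614  0.1007 -0.2472] -476 [-0.0017  0.1171] 0.002 [ 0.5277  0.014  -0.249 ]
jar [0.614 0.008]
orange_board [ 0.498 -0.121]
side [ 0.6576  0.1005 -0.2452] -252 [-0.0018  0.1191] 0.01 [ 0.5228  0.0129 -0.2553]
jar [ 0.615 -0.007]
orange_board [ 0.488 -0.107]
[0.39520266 0.17581576 0.23426534] 10.8667
```

View pics/f1.png

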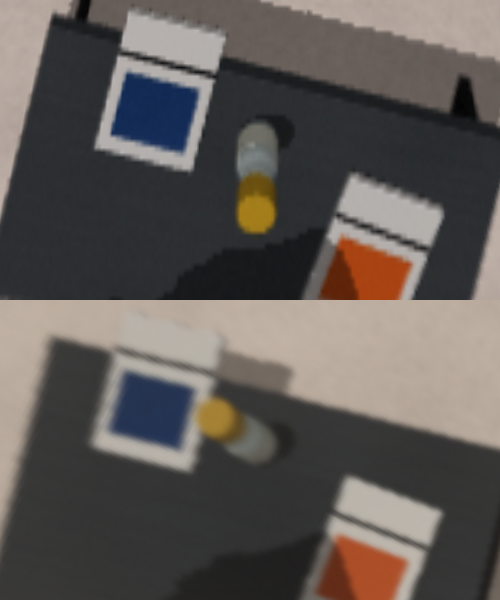

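The final view shows the line along the edge in both cameras (top panel 120–215, 55–75; bottom panel 115–215, 350–375). The hand is clear and the bystanders are in place, so I hand the job in.

```bash
python3 -c "
from station import close_job,observe
o=observe();print(max(abs(v) for v in o['qvel']));print(close_job())"
```

```text
0.007094799951668953
the job is handed in; nothing more can be done
None
```

I pushed the blue board to the far edge with two part-open fingertips on its trailing end, then backed off and raised the hand. I handed the job in about 11 s into the 51 s limit. The board was never gripped. `close_job` gives no verdict, so the result rests on my last checks.

- **Overhang:** both cameras put the line 1.7–1.8 mm short of the edge, so the board sticks out about 38 mm (33 to 47 mm allowed).
- **Squareness and position:** it is square to the edge within 0.01 rad (0.1 allowed). The line sits about 118 mm along the edge from its middle, so the whole width is on the riser.
- **Hand:** it was clear of everything at handover, with wrist forces at noise level.
- **Bystanders:** the orange board and the jar read the same as at the start, within the 2–6 mm scatter of the networks. I did not measure the tin and the spatula again, but the arm went nowhere near the tin and only passed the spatula well above it.

One disagreement between checks: the two cameras differed by about 4 mm in absolute x. I therefore judged the board relative to the riser in each picture, and there they agreed.

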